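Clamp the powder jar with the thumbwheel

ROBOT

A 6-joint arm with a two-finger parallel gripper is mounted at the origin on a cart in front of the work surface, level with it; the furniture and walls round the work are solid. World frame = base frame: x ahead of the robot, y to its left, z up, the work surface at z = 0. Lengths are in m, angles in rad, forces in N, time in s.
With the tool pointing down it reaches from about 0.225 to 0.875 m from the base axis. Payload 3.4 kg.
Tool frame: the origin (TCP) lies at the very end of the fingers, on their centre line; the grasp point (between the pads) lies 19 mm behind it (manip.grasp_offset is the distance from the TCP to the grasp point, in m); x points along the fingers, y is the direction in which the jaws open and shut, and the axes are right-handed (so a half turn about x gives the same grasp; the last joint's range is limited). The gripper opens to 85 mm and grips with 20 to 120 N. Pads are 22 mm wide; open, the fingers measure 114 mm over their backs; the gripper's body (76 mm by 85 mm) begins 54 mm behind the grasp point. The pads swing forward as they close: fully open they stand 13 mm farther back than shut.
Start: joints at [1.186, 0.276, 1.505, -0, 1.361, -0.121], TCP at [0.15, 0.555, 0.231] pointing down, gripper open.
Joint ranges: [-2.89, 2.89], [-0.75, 2.08], [0.22, 2.7], [-1.18, 4.32], [0.11, 2.71], [-2.7, 2.7]. Speed limits (rad/s): [2.57, 2.57, 3.14, 3.14, 3.14, 3.14].

INTERFACE

Orientations are given as a unit quaternion [w, x, y, z].
In Python, from rig import manip gives the robot as it stands.
- The arm moves only by the tool step_arm, never from a script. Its argument "increments" is a list of rows, each an object with "grip": the opening, from 0 (shut) to 1 (fully open); "delta_pos": the shift along the world's x, y, z in m, a list of three; "twist": the turn about the world's z in degrees. A call has 1 to 10 rows; each row shifts and turns the commanded pose from where the row before left it; what a row does not reach is not made up. A row lasts 1/12 s, in which the tool goes at most 41.7 mm and 7.16 degrees, less where a joint would pass 70% of its speed; a pose out of reach is approached as far as the arm can. A call with a gripper value outside its range is refused whole. The fingers move at their own pace and stop on an object; "force" is the grip in N (left out, the last holds). Time passes only in rows, so rows that do not move let the fingers close. It gives the time, the measured TCP pose, the force and the opening at its end, in the units of the state.
- manip.get_state(): the state, without advancing time (a new reading comes with each control period).
- manip.get_image(name): name is "scene" or "top" or "wrist"; returns a dict with "img" (480x640x3 uint8, red, green, blue), "fx", "fy", "cx", "cy" (pixels), "D" ([k1, k2, p1, p2, k3] as OpenCV has them; the pictures are not rectified), "rvec" (rotation vector, rad) and "tvec" (3), from world to camera coordinates, as OpenCV has them; the wrist camera has in their place "mount" (4x4, takes a point from camera to tool coordinates, whose origin is the TCP and whose axes are the tool frame's). Camera axes: x right, y down, z forward; pixel columns grow to the right and rows downward; lengths in m; the calibration is good to about 2 mm. A picture is of the moment at which its call begins: read the wrist's pose just before it. There is no depth.
- manip.sign_off(): hands the job in, once; it reports no verdict.
The state is a dict: "clock": time; "qpos": joint angles; "qd": joint speeds; "effort": joint torques, N m; "position": TCP position; "ee_rot": TCP orientation; "contact_force": force on the tool from outside, world axes, zero at the start; "moment": the same for the moment, N m; "width": finger opening in m.
Only numpy, scipy, OpenCV 4.12 (cv2) and the standard library are available. Lean on these libraries where they do the work, as an engineer would, in place of code of your own. Each camera call takes 0.05 s, during which the arm holds its last target. There are 200 camera calls.

TASK

Take the corked glass jar of white powder that stands by the red blower bulb (not the one beside the drawer chest) and stand it upright between the jaws of the grey jar clamp and let go of it. Then close the clamp by rolling the ribbed thumbwheel that peeps out of its cover with a fingertip, pressing no harder than the wheel needs, until the jaws hold the jar firmly and the wheel will not roll on; do not push the jaw itself, do not crush the glass, and leave the other things on the table where they are.

Things in the scene. Friction and masses are not known exactly. Their poses are not given: they have to be found in the camera images.
- jar: straight glass jar of white powder with a cork, 44 mm diameter, glass 62 mm tall, 70 mm with the cork, about 0.19 kg, the one near the red blower bulb; origin at the centre of its underside, z up. Grasp the glass from above below the cork.
- clamp: grey metal jar clamp, fixed to the table; base plate 190 (x) x 84 (y) x 8 mm, origin at the centre of its underside, z up. x runs from the thumbwheel end (-x) to the fixed V-jaw (+x). Housing 60 mm wide at x -95 to -37 mm, its cover at z = 44 mm. V-jaw 34 mm high. The jar place is open at both y sides, save for a 6 mm guide rod along x at y = +-33 mm, top at z = 17 mm.
- slot (a point): middle of the slot in the cover (at z = 44 mm of the clamp) from which the ribbed thumbwheel emerges: 44 mm in diameter, 12 mm wide, axle along the clamp's y, right below this point. It stands 4 to 11 mm proud of the cover (clamps are packed differently): feel for it. It does not give. A press of 5 to 7 N rolls it and clamps the jar; pressing harder can crush the jar, over 15 N damages the wheel.
- nest (a point): point on the top of the clamp's base plate (z = 8 mm), where the middle of the jar's underside should be put down; the jar then stands 5 mm short of the V-jaw, which lies on the +x side, and 9 to 15 mm from the moving jaw on the -x side. The closing jaw pushes the jar the last 5 mm into the V.
- glass_dish: small round glass dish, 55 mm wide, 19 mm high, a bystander; origin at the centre of its underside
- brass_dish: shallow brass dish, 60 mm wide, 13 mm high, a bystander; origin at the centre of its underside
- blower: dark red rubber blower bulb, 110 x 49 x 44 mm, a bystander; origin at the centre of its underside
- spindle (a point): middle of the jaw end of the wheel housing (clamp x = -37, y = 0, z = 26 mm); here the spindle drives the jaw: 0.32 mm of jaw per mm of wheel rim, in several strokes of about 18 mm, lifting the finger between them. Free rolling takes 2 N along the rim; each further newton squeezes the jar by 3 N, and over 20 N breaks it. The wheel stays where it is left and keeps about 6 N on the jar.
- jaw (a joint): travel of the moving jaw in m: 0 fully open, 0.020 when the jar is pinched against the V-jaw. The jaw is an aluminium plate 44 mm wide, its top 30 to 38 mm above the clamp's underside, on a dark foot on the guide rods; its face is at x = +3 mm of the clamp when the joint reads 0. Rolling the wheel's top toward the clamp's +x (toward the jar) closes it (joint grows).
Mind the look-alikes: they are no part of the job. What is shaped like the jar but purple is not meant.

How it is judged:
On the way:
1. the jar stands upright on the clamp's base plate between the jaws and has been let go (horizontal distance between jar and nest below 0.015 m and z of jar in the frame of clamp between 0.005 and 0.011 m and angle between jar's own z axis and vertical below 0.1 rad and contact force between the fingers and jar below 0.1 N and contact force between jar and jaw below 1 N), for 0.2 s.
At the end, for the whole second after the job is handed in: the jar stands upright (within 0.1 rad) and at rest on the clamp's base plate, within 15 mm of the nest point, and the closed jaw presses on it, against the V-jaw, with more than 3 N (contact force between jar and jaw above 3 N and horizontal distance between jar and nest below 0.015 m and z of jar in the frame of clamp between 0.005 and 0.011 m and angle between jar's own z axis and vertical below 0.1 rad and linear speed of jar below 0.01 m/s); the robot touches nothing.
It fails at once if the clamp or its wheel is pressed with more than 15 N (contact force between the arm and clamp above 15 N).
It fails at once if the moving jaw is pushed directly by the robot (more than 3 N) (contact force between the arm and jaw above 3 N).
It fails at once if the glass jar is crushed: the moving jaw presses on it with more than 20 N (contact force between jar and jaw above 20 N).
It fails at once if the jar is tipped over (angle between jar's own z axis and vertical above 0.6 rad).
It fails at once if a bystander is moved by more than 20 mm (distance of any of glass_dish, brass_dish, blower from where it was at the start of the episode above 0.02 m).
It also fails if it takes over 72 s, if anything falls off the work surface, if the arm or the gripper's body presses on something with over 40 N, if the wrist force passes 120 N, or if a joint passes its speed limit or range.

## Working session

There is one attempt and no reset: what is moved stays moved. The work goes in short steps, Python scripts to look and compute and a tool call to move; the robot and the scene stay as the last step left them, time stands still between calls to the robot, and variables do not carry over. Pictures are saved under pics/ and viewed, about 8 in all and at most 12, crops included, and the job is handed in when it is done.

Besides the shell and the picture viewer there is one more tool, called after "Request:" by a JSON object that holds its "method" and its "body". step_arm: Moves the arm, as the interface text tells. Its arguments: {"type":"object","properties":{"increments":{"type":"array"},"force":{"type":"number"}},"required":["increments"]}

```bash
mkdir -p pics; cat > h.py <<'E'
import numpy as np, cv2
from rig import manip
from scipy.spatial.transform import Rotation as Ro
def cam(name):
    s=manip.get_state(); d=manip.get_image(name)
    K=np.array([[d['fx'],0,d['cx']],[0,d['fy'],d['cy']],[0,0,1.]]);D=np.array(d['D'],float)
    if 'mount' in d:
        w,x,y,z=s['ee_rot'];T=np.eye(4);T[:3,:3]=Ro.from_quat([x,y,z,w]).as_matrix();T[:3,3]=s['position']
        T=np.linalg.inv(T@np.array(d['mount']));R=T[:3,:3];t=T[:3,3]
    else: R=cv2.Rodrigues(np.array(d['rvec'],float))[0];t=np.array(d['tvec'],float).ravel()
    return dict(img=np.ascontiguousarray(d['img'][:,:,::-1]),K=K,D=D,R=R,t=t)
def ray(c,uv):
    p=cv2.undistortPoints(np.array(uv,float).reshape(-1,1,2),c['K'],c['D']).reshape(-1,2)
    return -c['R'].T@c['t'], np.c_[p,np.ones(len(p))]@c['R']
def plane(c,uv,z):
    o,d=ray(c,uv); return o+d*((z-o[2])/d[:,2])[:,None]
def proj(c,P):
    return cv2.projectPoints(np.array(P,float).reshape(-1,1,3),cv2.Rodrigues(c['R'])[0],c['t'],c['K'],c['D'])[0].reshape(-1,2)
E
python3 - <<'E'
from h import *
import pickle
for n in ['top','scene']:
    c=cam(n);cv2.imwrite(f'pics/{n}0.png',c['img']);pickle.dump(c,open(n+'0.pkl','wb'))
    print(n,-c['R'].T@c['t'])
s=manip.get_state();print(s)
E
```

```text
top [ 0.43263593 -0.2586175   0.90096099]
scene [ 0.02635235 -0.87910494  0.44390555]
{'clock': 0.1, 'qpos': array([ 1.18602156e+00,  2.76547538e-01,  1.50604333e+00, -7.18352892e-06,
        1.36071971e+00, -1.21002346e-01]), 'qd': array([-0.00058661, -0.00236905, -0.00133581, -0.00017979, -0.00028645,
        0.00119026]), 'effort': array([ 1.52762968e-03, -4.17703307e+01, -2.46403885e+01, -8.50192987e-05,
        5.86640279e-03,  1.94045646e-05]), 'position': array([0.14973836, 0.5546481 , 0.23050256]), 'ee_rot': array([ 0.70081624,  0.09239828,  0.70111537, -0.09357564]), 'contact_force': array([-0.58695509, -0.19233329,  0.35096891]), 'moment': array([0.03166806, 0.01068378, 0.06459132]), 'width': 0.08550300058599433}
```

View pics/top0.png

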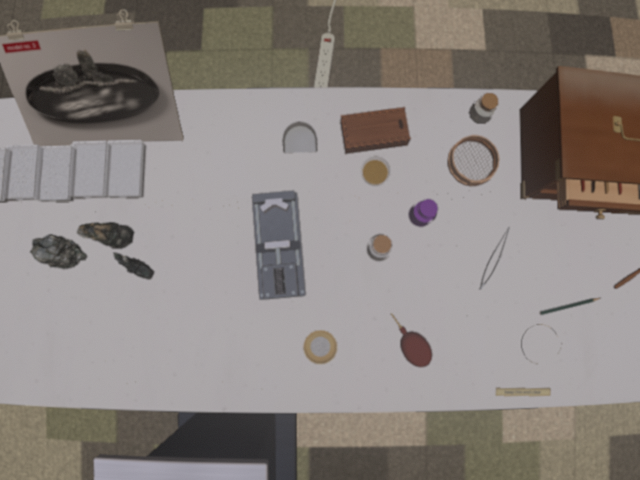

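View pics/scene0.png

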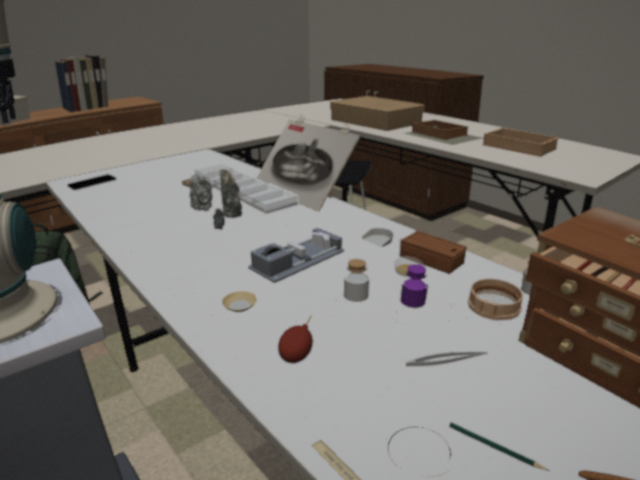

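Top view: the target jar's cork is at (380,245), blower at (415,348), and clamp spans (252..305, 192..300) with the wheel end at the bottom (278,282). The robot's x axis points up in the image.

```bash
python3 - <<'E'
from h import *
import pickle
c=pickle.load(open('top0.pkl','rb'));g=c['img']
hsv=cv2.cvtColor(g,cv2.COLOR_BGR2HSV)
# cork
m=((hsv[...,0]<20)&(hsv[...,1]>90)).astype(np.uint8);m[:230]=0;m[262:]=0;m[:,:362]=0;m[:,400:]=0
ys,xs=np.nonzero(m);uv=[xs.mean(),ys.mean()];print('cork px',uv,len(xs),'->',plane(c,[uv],0.070))
# clamp dark blob
gray=cv2.cvtColor(g,cv2.COLOR_BGR2GRAY);m=(gray<125).astype(np.uint8)
m[:185]=0;m[308:]=0;m[:,:240]=0;m[:,315:]=0
m=cv2.morphologyEx(m,cv2.MORPH_CLOSE,np.ones((9,9)))
cs,_=cv2.findContours(m,0,2);k=max(cs,key=cv2.contourArea);r=cv2.minAreaRect(k);b=cv2.boxPoints(r);print(b,cv2.contourArea(k))
P=plane(c,b,0.008);print(P)
# scene cork/jar
s=pickle.load(open('scene0.pkl','rb'))
print('scene jar base',plane(s,[[356,298]],0.0),'cork top',plane(s,[[357,264]],.07))
for n,px,z in[('blower',(415,349),.02),('brass',(320,347),.013),('glass',(375,172),.019),('purple',(426,210),.07)]:print(n,plane(c,[px],z))
a=cv2.resize(g[180:310,235:410],None,fx=4.5,fy=4.5,interpolation=cv2.INTER_CUBIC);cv2.imwrite('pics/crop.png',a)
E
```

```text
cork px [np.float64(381.9944751381216), np.float64(243.5745856353591)] 181 -> [[ 0.530039  -0.3594727  0.07     ]]
[[249.97244 193.66898]
 [296.56555 189.78622]
 [305.38626 295.6345 ]
 [258.79315 299.51724]] 4754.5
[[ 0.62995436 -0.12914396  0.008     ]
 [ 0.63642792 -0.21392782  0.008     ]
 [ 0.44523999 -0.22960712  0.008     ]
 [ 0.4386235  -0.14690488  0.008     ]]
scene jar base [[ 0.52680723 -0.36282324  0.        ]] cork top [[ 0.52332157 -0.36636733  0.07      ]]
blower [[ 0.3509804  -0.42031097  0.02      ]]
brass [[ 0.35539455 -0.25505193  0.013     ]]
glass [[ 0.66600115 -0.35579499  0.019     ]]
purple [[ 0.58665392 -0.43519482  0.07      ]]
```

View pics/crop.png

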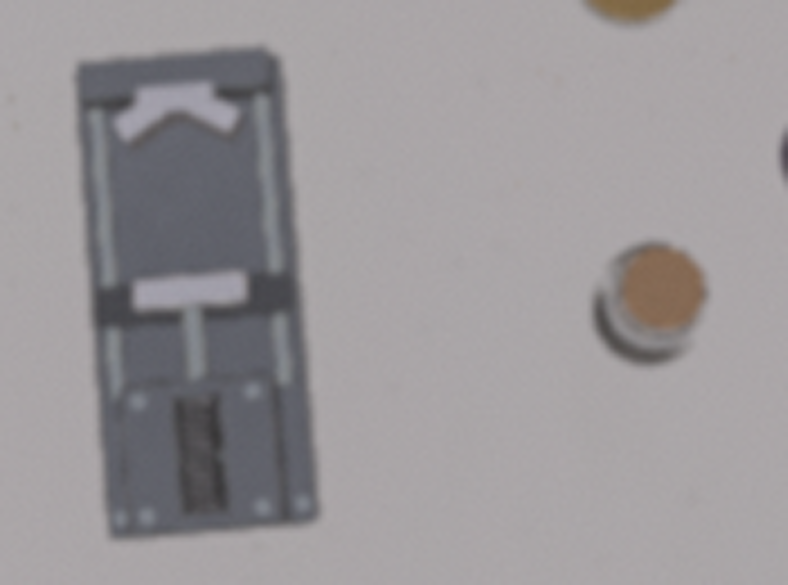

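```bash
python3 - <<'E'
from h import *
import pickle
s=manip.get_state();w,x,y,z=s['ee_rot'];M=Ro.from_quat([x,y,z,w]).as_matrix();print(M)
print('tool y heading',np.degrees(np.arctan2(M[1,1],M[0,1])))
c=pickle.load(open('top0.pkl','rb'))
f=lambda u,v:(235+u/4.5,180+v/4.5)
S=plane(c,[f(200,453)],.05);print('slot',S)
a=plane(c,[f(90,65),f(263,52)],.034 if 0 else .008);print('v end corners',a)
print('V apex/tips z34',plane(c,[f(178,118),f(127,138),f(237,128)],.034))
print('jaw front edge z34',plane(c,[f(135,285),f(245,272)],.034))
print('screws',plane(c,[f(138,401),f(252,390),f(148,517),f(263,507)],.044))
print('cork',plane(c,[f(665,288)],.07))
E
```

```text
[[-6.38310441e-04  2.60722351e-01  9.65413615e-01]
 [-1.59494892e-03  9.65412318e-01 -2.60723056e-01]
 [-9.99998524e-01 -1.70620765e-03 -2.00393929e-04]]
tool y heading 74.88704924903904
slot [[ 0.47008767 -0.18707401  0.05      ]]
v end corners [[ 0.62842705 -0.13834699  0.008     ]
 [ 0.63318857 -0.20826671  0.008     ]]
V apex/tips z34 [[ 0.6013133  -0.17658908  0.034     ]
 [ 0.59354023 -0.15670193  0.034     ]
 [ 0.59717873 -0.1996548   0.034     ]]
jaw front edge z34 [[ 0.53579811 -0.16031238  0.034     ]
 [ 0.54061906 -0.20291268  0.034     ]]
screws [[ 0.4901942  -0.1628888   0.044     ]
 [ 0.49419464 -0.2062875   0.044     ]
 [ 0.44620946 -0.16691142  0.044     ]
 [ 0.44984793 -0.21047025  0.044     ]]
cork [[ 0.52931809 -0.36076906  0.07      ]]
```

Request:
{"method": "step_arm", "body": {"increments": [{"grip": 1, "delta_pos": [0.026, -0.032, 0], "twist": 2}, {"grip": 1, "delta_pos": [0.026, -0.032, 0], "twist": 2}, {"grip": 1, "delta_pos": [0.026, -0.032, 0], "twist": 2}, {"grip": 1, "delta_pos": [0.026, -0.032, 0], "twist": 2}, {"grip": 1, "delta_pos": [0.026, -0.032, 0], "twist": 2}, {"grip": 1, "delta_pos": [0.026, -0.032, 0], "twist": 2}, {"grip": 1, "delta_pos": [0.026, -0.032, 0], "twist": 2}, {"grip": 1, "delta_pos": [0.026, -0.032, 0], "twist": 2}, {"grip": 1, "delta_pos": [0.026, -0.032, 0], "twist": 2}, {"grip": 1, "delta_pos": [0.026, -0.032, 0], "twist": 2}]}}

```text
clock: 0.93
position: [0.4105, 0.2333, 0.2312]
ee_rot: [0.706, -0.031, 0.707, 0.031]
contact_force: [-0.3, 0.5, 0.3]
width: 0.0855
```

Request:
{"method": "step_arm", "body": {"increments": [{"grip": 1, "delta_pos": [0, -0.04, 0], "twist": 0}, {"grip": 1, "delta_pos": [0, -0.04, 0], "twist": 0}, {"grip": 1, "delta_pos": [0, -0.04, 0], "twist": 0}, {"grip": 1, "delta_pos": [0, -0.04, 0], "twist": 0}, {"grip": 1, "delta_pos": [0, -0.04, 0], "twist": 0}, {"grip": 1, "delta_pos": [0, -0.04, 0], "twist": 0}, {"grip": 1, "delta_pos": [0, -0.04, 0], "twist": 0}, {"grip": 1, "delta_pos": [0, -0.04, 0], "twist": 0}, {"grip": 1, "delta_pos": [0, -0.04, 0], "twist": 0}, {"grip": 1, "delta_pos": [0, 0, 0], "twist": 0}]}}

```text
clock: 1.77
position: [0.4102, -0.132, 0.2312]
ee_rot: [0.707, -0.029, 0.707, 0.026]
contact_force: [-0.8, 0.3, 0.7]
width: 0.0854
```

```bash
python3 - <<'E'
from h import *
import pickle
c=cam('wrist');cv2.imwrite('pics/w1.png',c['img']);pickle.dump(c,open('w1.pkl','wb'))
print(-c['R'].T@c['t'], c['R'][2])
print(proj(c,[[.470,-.187,.05],[.5365,-.1805,.008],[.5763,-.177,.008],[.529,-.361,.07]]))
E
```

```text
[ 0.32803659 -0.13740966  0.37401646] [ 0.31718701  0.01942373 -0.94816408]
[[261.95556512 263.51760148]
 [272.15172577 302.73976246]
 [273.99107658 332.53870705]
 [ 80.3651867  313.38263789]]
```

View pics/w1.png

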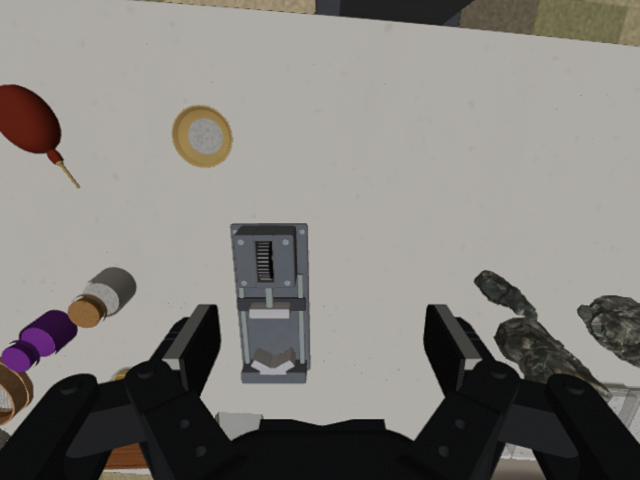

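Wrist view: wheel at (265,261), jaw at (268,308), V-jaw at (272,358) and cork top near (83,316). This agrees with my predictions within about 3 px.

```bash
python3 - <<'E'
from h import *
import pickle
c=pickle.load(open('w1.pkl','rb'));g=c['img'];hsv=cv2.cvtColor(g,cv2.COLOR_BGR2HSV)
print('wheel',plane(c,[[264.5,261]],.052),'slot ends',plane(c,[[264,240],[265.5,282]],.044))
print('corners',plane(c,[[231,224],[308,223.5],[311.5,374],[306,382.5],[242,383]],.008))
m=((hsv[...,0]<20)&(hsv[...,1]>80)).astype(np.uint8);m[:290]=0;m[332:]=0;m[:,:62]=0;m[:,108:]=0
cs,_=cv2.findContours(m,0,2);k=max(cs,key=cv2.contourArea);print(cv2.fitEllipse(k),cv2.boundingRect(k))
print(plane(c,[[84,314],[82,316],[118,280]],.07))
cv2.imwrite('pics/c2.png',cv2.resize(g[200:400,60:330],None,fx=2.9,fy=2.9,interpolation=cv2.INTER_CUBIC))
print(proj(c,[[.5293,-.361,.07],[.5293,-.361,0]]))
E
```

```text
wheel [[ 0.46626519 -0.18428579  0.052     ]] slot ends [[ 0.44753381 -0.18653976  0.044     ]
 [ 0.49274753 -0.18381561  0.044     ]]
corners [[ 0.4452625  -0.22765382  0.008     ]
 [ 0.43815271 -0.14555815  0.008     ]
 [ 0.63248812 -0.12841375  0.008     ]
 [ 0.64605635 -0.13440363  0.008     ]
 [ 0.65375127 -0.21470177  0.008     ]]
((86.85409545898438, 311.2889404296875), (30.071813583374023, 37.97545623779297), 72.38200378417969) (68, 295, 39, 33)
[[ 0.52937768 -0.35745323  0.07      ]
 [ 0.53183632 -0.35978025  0.07      ]
 [ 0.48929168 -0.31957431  0.07      ]]
[[ 80.40824279 313.64990777]
 [118.701793   282.27140089]]
```

Request:
{"method": "step_arm", "body": {"increments": [{"grip": 1, "delta_pos": [0.017, -0.032, -0.003]}, {"grip": 1, "delta_pos": [0.017, -0.032, -0.003]}, {"grip": 1, "delta_pos": [0.017, -0.032, -0.003]}, {"grip": 1, "delta_pos": [0.017, -0.032, -0.003]}, {"grip": 1, "delta_pos": [0.017, -0.032, -0.003]}, {"grip": 1, "delta_pos": [0.017, -0.032, -0.003]}, {"grip": 1, "delta_pos": [0.017, -0.037, -0.003]}, {"grip": 1, "delta_pos": [0, 0, 0]}]}}

```text
schema error: expected keys grip, delta_pos, twist
```

```bash
python3 - <<'E'
from h import *
import pickle
c=cam('wrist');cv2.imwrite('pics/w2.png',c['img']);s=manip.get_state();print(s['position'])
print(proj(c,[[.5293,-.361,.07],[.5293,-.361,0]]))
w,x,y,z=s['ee_rot'];M=Ro.from_quat([x,y,z,w]).as_matrix();print(np.degrees(np.arctan2(M[1,1],M[0,1])))
E
```

```text
[ 0.40950561 -0.12605912  0.2308623 ]
[[ 75.10300309 314.31413836]
 [114.06215401 282.77625669]]
94.64171921482308
```

View pics/w2.png

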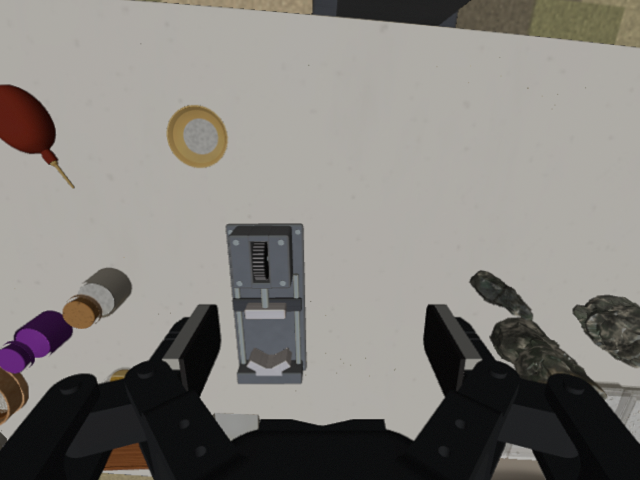

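Same as before, now settled: the cork is near (79,313), where I predicted it (75,314). The jar is still at about (0.529,-0.360), so I'm moving over it.

Request:
{"method": "step_arm", "body": {"increments": [{"grip": 1, "delta_pos": [0.017, -0.033, -0.005], "twist": 0}, {"grip": 1, "delta_pos": [0.017, -0.033, -0.005], "twist": 0}, {"grip": 1, "delta_pos": [0.017, -0.033, -0.005], "twist": 0}, {"grip": 1, "delta_pos": [0.017, -0.033, -0.005], "twist": 0}, {"grip": 1, "delta_pos": [0.017, -0.033, -0.005], "twist": 0}, {"grip": 1, "delta_pos": [0.017, -0.033, -0.005], "twist": 0}, {"grip": 1, "delta_pos": [0.018, -0.036, -0.005], "twist": 0}, {"grip": 1, "delta_pos": [0, 0, 0], "twist": 0}, {"grip": 1, "delta_pos": [0, 0, 0], "twist": 0}, {"grip": 1, "delta_pos": [0, 0, 0], "twist": 0}]}}

```text
clock: 2.7
position: [0.5301, -0.3565, 0.1956]
ee_rot: [0.706, -0.03, 0.707, 0.032]
contact_force: [0.0, 0.0, -0.1]
width: 0.0856
```

```bash
python3 - <<'E'
from h import *
c=cam('wrist');g=c['img'];s=manip.get_state();print(s['position'])
print(proj(c,[[.5293,-.360,.07],[.5293,-.360,0]]))
cv2.imwrite('pics/w3.png',g)
hsv=cv2.cvtColor(g,cv2.COLOR_BGR2HSV)
m=((hsv[...,0]<20)&(hsv[...,1]>80)).astype(np.uint8)
cs,_=cv2.findContours(m,0,2)
for k in cs:
    if cv2.contourArea(k)>300: print(cv2.boundingRect(k),plane(c,[np.array(cv2.minEnclosingCircle(k)[0])],.07))
E
```

```text
[ 0.52994848 -0.3563583   0.19616744]
[[316.75760006 225.14798521]
 [317.55928494 204.26112029]]
(246, 363, 114, 68) [[ 0.69634275 -0.35813024  0.07      ]]
(89, 298, 91, 83) [[ 0.64587603 -0.51079672  0.07      ]]
(0, 270, 61, 180) [[ 0.6796383  -0.61784749  0.07      ]]
(298, 206, 40, 39) [[ 0.52958832 -0.35953177  0.07      ]]
(233, 0, 59, 44) [[ 0.39145231 -0.40821761  0.07      ]]
```

View pics/w3.png

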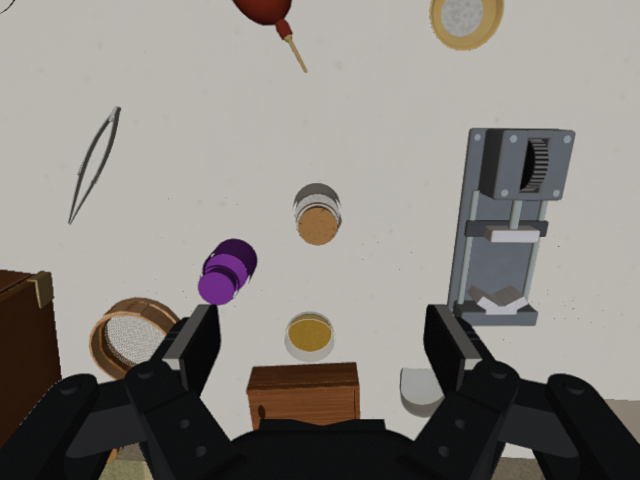

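Jar confirmed at (0.5296,-0.3595). Descending and gripping.

Request:
{"method": "step_arm", "body": {"increments": [{"grip": 1, "delta_pos": [0, -0.003, -0.02], "twist": 0}, {"grip": 1, "delta_pos": [0, 0, -0.03], "twist": 0}, {"grip": 1, "delta_pos": [0, 0, -0.03], "twist": 0}, {"grip": 1, "delta_pos": [0, 0, -0.03], "twist": 0}, {"grip": 1, "delta_pos": [0, 0, -0.03], "twist": 0}, {"grip": 1, "delta_pos": [0, 0, -0.028], "twist": 0}, {"grip": 1, "delta_pos": [0, 0, 0], "twist": 0}, {"grip": 1, "delta_pos": [0, 0, 0], "twist": 0}]}}

```text
clock: 3.42
position: [0.5292, -0.3596, 0.0282]
ee_rot: [0.706, -0.03, 0.707, 0.031]
contact_force: [0.0, 0.3, 0.2]
width: 0.0853
```

Request:
{"method": "step_arm", "body": {"increments": [{"grip": 0.3, "delta_pos": [0, 0, 0], "twist": 0}, {"grip": 0.3, "delta_pos": [0, 0, 0], "twist": 0}, {"grip": 0.3, "delta_pos": [0, 0, 0], "twist": 0}, {"grip": 0.3, "delta_pos": [0, 0, 0], "twist": 0}, {"grip": 0.3, "delta_pos": [0, 0, 0], "twist": 0}, {"grip": 0.3, "delta_pos": [0, 0, 0], "twist": 0}, {"grip": 0.3, "delta_pos": [0, 0, 0], "twist": 0}, {"grip": 0.3, "delta_pos": [0, 0, 0], "twist": 0}], "force": 30}}

```text
clock: 4.08
position: [0.531, -0.3625, 0.0306]
ee_rot: [0.707, -0.031, 0.705, 0.029]
contact_force: [0.4, 1.4, 6.8]
width: 0.0428
```

Request:
{"method": "step_arm", "body": {"increments": [{"grip": 0.3, "delta_pos": [0, 0, 0.01], "twist": 0}, {"grip": 0.3, "delta_pos": [0, 0, 0.02], "twist": 0}, {"grip": 0.3, "delta_pos": [0, 0, 0.03], "twist": 0}, {"grip": 0.3, "delta_pos": [0, 0, 0.03], "twist": 0}, {"grip": 0.3, "delta_pos": [0, 0, 0], "twist": 0}, {"grip": 0.3, "delta_pos": [0, 0, 0], "twist": 0}, {"grip": 0.3, "delta_pos": [0, 0, 0], "twist": 0}]}}

```text
clock: 4.67
position: [0.5293, -0.3615, 0.1181]
ee_rot: [0.706, -0.03, 0.707, 0.03]
contact_force: [-0.7, -0.0, -2.3]
width: 0.0426
```

```bash
python3 - <<'E'
from h import *
s=manip.get_state();print(s['position'],s['contact_force'],s['width'])
w,x,y,z=s['ee_rot'];print(Ro.from_quat([x,y,z,w]).as_matrix())
c=cam('wrist');cv2.imwrite('pics/w4.png',c['img'])
# jar bottom in clamp frame etc
d=cam('scene');cv2.imwrite('pics/s4.png',cv2.resize(d['img'][170:350,230:470],None,fx=3,fy=3,interpolation=cv2.INTER_CUBIC))
E
```

```text
[ 0.52929482 -0.3614611   0.11805361] [-0.71291337 -0.03971055 -2.27918067] 0.042617933934112014
[[-8.80449013e-04 -8.50200213e-02  9.96378854e-01]
 [ 7.70383709e-04  9.96378887e-01  8.50207048e-02]
 [-9.99999316e-01  8.42450432e-04 -8.11762768e-04]]
```

View pics/s4.png

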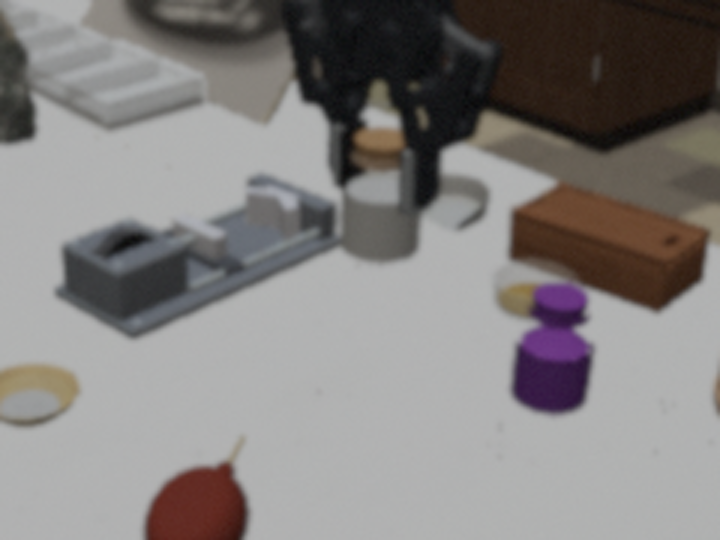

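Jar is held upright (width 42.6 mm, about 2 N load). Carrying it over the nest at about (0.5755,-0.177).

Request:
{"method": "step_arm", "body": {"increments": [{"grip": 0.3, "delta_pos": [0.0065, 0.026, 0], "twist": 0}, {"grip": 0.3, "delta_pos": [0.0066, 0.0265, 0], "twist": 0}, {"grip": 0.3, "delta_pos": [0.0066, 0.0265, 0], "twist": 0}, {"grip": 0.3, "delta_pos": [0.0066, 0.0265, 0], "twist": 0}, {"grip": 0.3, "delta_pos": [0.0066, 0.0265, 0], "twist": 0}, {"grip": 0.3, "delta_pos": [0.0066, 0.0265, 0], "twist": 0}, {"grip": 0.3, "delta_pos": [0.0067, 0.0262, 0], "twist": 0}, {"grip": 0.3, "delta_pos": [0, 0, 0], "twist": 0}, {"grip": 0.3, "delta_pos": [0, 0, 0], "twist": 0}, {"grip": 0.3, "delta_pos": [0, 0, 0], "twist": 0}]}}

```text
clock: 5.6
position: [0.5756, -0.1773, 0.1173]
ee_rot: [0.706, -0.03, 0.707, 0.03]
contact_force: [-0.4, -0.9, -2.3]
width: 0.0424
```

```bash
python3 - <<'E'
from h import *
import pickle
s=manip.get_state();print(s['position'],s['contact_force'],s['width'])
c=cam('wrist');cv2.imwrite('pics/w5.png',c['img']);pickle.dump(c,open('w5.pkl','wb'))
print(proj(c,[[.469,-.186,.05],[.5755,-.177,.008]]))
E
```

```text
[ 0.5755745  -0.17728755  0.11725928] [-0.41876868 -0.93040007 -2.2954332 ] 0.042368180855582825
[[322.27925813  68.07928511]
 [321.88602009 232.9882004 ]]
```

View pics/w5.png

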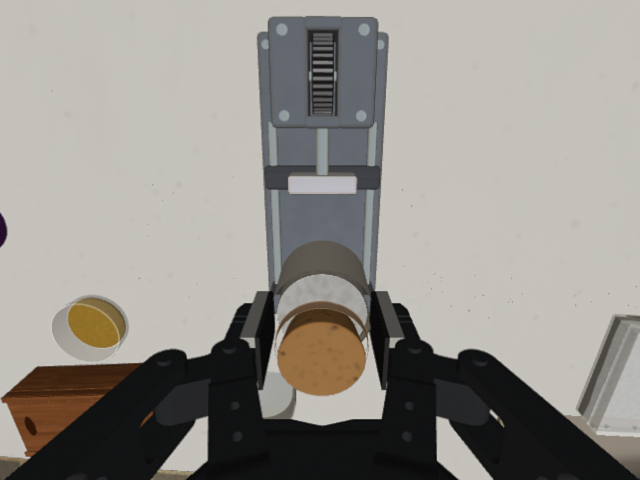

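Clear view: the wheel is at (322.5,73), the cover screws at (281,29), (363,29), (284,116) and (361,116), and the jaw plate at rows 175–193. The jar hangs upright.

```bash
python3 - <<'E'
from h import *
import pickle
c=pickle.load(open('w5.pkl','rb'))
P=plane(c,[[281,29.5],[363,29.5],[283.5,116],[361.5,116]],.044);print(P,P.mean(0))
d1=P[2]-P[0];d2=P[3]-P[1];e=P[0]-P[1];print(np.degrees([np.arctan2(d1[1],d1[0]),np.arctan2(d2[1],d2[0]),np.arctan2(e[1],e[0])+np.pi/2]))
print('slot',plane(c,[[308,29],[337,29],[308.5,117],[336.5,117]],.044))
print('jaw +x edge',plane(c,[[289,193],[357,193],[289,175]],.034))
E
```

```text
[[ 0.45115222 -0.20981234  0.044     ]
 [ 0.44736372 -0.16590464  0.044     ]
 [ 0.49536822 -0.20605429  0.044     ]
 [ 0.49151432 -0.16143591  0.044     ]] [ 0.47134962 -0.1858018   0.044     ]
[4.85806874 5.77954688 4.93144908]
slot [[ 0.44968901 -0.19536861  0.044     ]
 [ 0.44834947 -0.1798492   0.044     ]
 [ 0.49469286 -0.19170921  0.044     ]
 [ 0.49330856 -0.17568263  0.044     ]]
jaw +x edge [[ 0.54204694 -0.20104957  0.034     ]
 [ 0.53829369 -0.15763135  0.034     ]
 [ 0.53053935 -0.20171542  0.034     ]]
```

Request:
{"method": "step_arm", "body": {"increments": [{"grip": 0.3, "delta_pos": [0.0015, 0.0005, -0.01], "twist": 0}, {"grip": 0.3, "delta_pos": [0, 0, -0.02], "twist": 0}, {"grip": 0.3, "delta_pos": [0, 0, -0.02], "twist": 0}, {"grip": 0.3, "delta_pos": [0, 0, -0.015], "twist": 0}, {"grip": 0.3, "delta_pos": [0, 0, -0.005], "twist": 0}, {"grip": 0.3, "delta_pos": [0, 0, -0.002], "twist": 0}, {"grip": 0.3, "delta_pos": [0, 0, -0.002], "twist": 0}, {"grip": 0.3, "delta_pos": [0, 0, 0], "twist": 0}, {"grip": 0.3, "delta_pos": [0, 0, 0], "twist": 0}]}}

```text
clock: 6.4
position: [0.5783, -0.1771, 0.0451]
ee_rot: [0.707, -0.03, 0.706, 0.03]
contact_force: [-0.6, 0.3, -1.1]
width: 0.0428
```

Request:
{"method": "step_arm", "body": {"increments": [{"grip": 0.3, "delta_pos": [0, 0, -0.001], "twist": 0}, {"grip": 0.3, "delta_pos": [0, 0, -0.001], "twist": 0}, {"grip": 0.3, "delta_pos": [0, 0, -0.001], "twist": 0}, {"grip": 0.3, "delta_pos": [0, 0, 0], "twist": 0}]}}

```text
clock: 6.73
position: [0.5776, -0.1766, 0.0414]
ee_rot: [0.707, -0.03, 0.706, 0.03]
contact_force: [0.5, -0.6, -1.4]
width: 0.0427
```

Request:
{"method": "step_arm", "body": {"increments": [{"grip": 0.3, "delta_pos": [0, 0, -0.001], "twist": 0}, {"grip": 0.3, "delta_pos": [0, 0, -0.001], "twist": 0}, {"grip": 0.3, "delta_pos": [0, 0, -0.001], "twist": 0}, {"grip": 0.3, "delta_pos": [0, 0, 0], "twist": 0}, {"grip": 0.3, "delta_pos": [0, 0, 0], "twist": 0}]}}

```text
clock: 7.15
position: [0.5777, -0.1766, 0.0386]
ee_rot: [0.707, -0.03, 0.706, 0.03]
contact_force: [-0.5, 0.9, 2.1]
width: 0.0426
```

The base plate is taking the load (-1.4 → +2.1 N). Releasing.

Request:
{"method": "step_arm", "body": {"increments": [{"grip": 0.6, "delta_pos": [0, 0, 0], "twist": 0}, {"grip": 0.8, "delta_pos": [0, 0, 0], "twist": 0}, {"grip": 0.8, "delta_pos": [0, 0, 0], "twist": 0}, {"grip": 0.8, "delta_pos": [0, 0, 0], "twist": 0}, {"grip": 0.8, "delta_pos": [0, 0, 0], "twist": 0}, {"grip": 0.8, "delta_pos": [0, 0, 0], "twist": 0}]}}

```text
clock: 7.65
position: [0.5777, -0.1767, 0.0383]
ee_rot: [0.706, -0.03, 0.706, 0.03]
contact_force: [-0.5, 0.3, -0.3]
width: 0.068
```

Request:
{"method": "step_arm", "body": {"increments": [{"grip": 0.8, "delta_pos": [0, 0, 0.02], "twist": 0}, {"grip": 0.8, "delta_pos": [0, 0, 0.03], "twist": 0}, {"grip": 0.8, "delta_pos": [0, 0, 0.03], "twist": 0}, {"grip": 0.8, "delta_pos": [0, 0, 0.03], "twist": 0}, {"grip": 0.8, "delta_pos": [-0.02, 0, 0.02], "twist": 0}, {"grip": 0.8, "delta_pos": [-0.03, 0, 0], "twist": 0}, {"grip": 0.8, "delta_pos": [-0.03, 0, 0], "twist": 0}, {"grip": 0, "delta_pos": [-0.03, 0, 0], "twist": 0}, {"grip": 0, "delta_pos": [0, -0.008, 0], "twist": 0}, {"grip": 0, "delta_pos": [0, 0, 0], "twist": 0}]}}

```text
clock: 8.48
position: [0.4666, -0.1854, 0.1688]
ee_rot: [0.707, -0.03, 0.706, 0.029]
contact_force: [0.1, -1.0, 0.5]
width: 0.0324
```

```bash
python3 - <<'E'
from h import *
s=manip.get_state();print(s['position'],s['contact_force'],s['width'])
d=cam('scene');a=cv2.resize(d['img'][190:300,220:380],None,fx=2.5,fy=2.5,interpolation=cv2.INTER_CUBIC)
d=cam('top');b=cv2.resize(d['img'][170:310,230:330],None,fx=2.5,fy=2.5,interpolation=cv2.INTER_CUBIC)
o=np.zeros((360,660,3),np.uint8);o[:275,:400]=a;o[:350,405:655]=b
cv2.imwrite('pics/p6.png',o)
E
```

```text
[ 0.46657584 -0.18539205  0.16875251] [ 0.0796123  -0.99843987  0.47387366] 0.03237665693518782
```

View pics/p6.png

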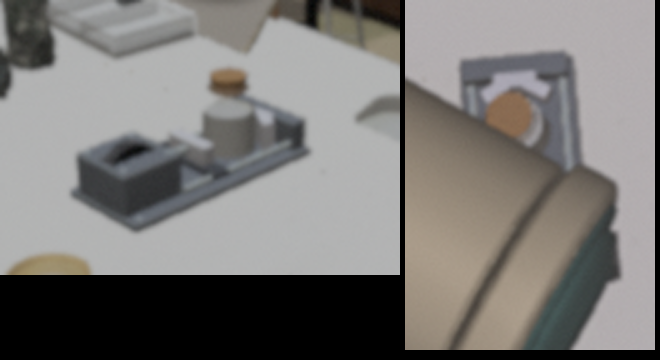

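The jar stands upright between jaw and V, released. Next I shut the fingers and feel for the wheel top, expected at z between 0.048 and 0.055.

Request:
{"method": "step_arm", "body": {"increments": [{"grip": 0, "delta_pos": [-0.004, -0.001, -0.02], "twist": 0}, {"grip": 0, "delta_pos": [0, 0, -0.03], "twist": 0}, {"grip": 0, "delta_pos": [0, 0, -0.03], "twist": 0}, {"grip": 0, "delta_pos": [0, 0, -0.02], "twist": 0}, {"grip": 0, "delta_pos": [0, 0, -0.008], "twist": 0}, {"grip": 0, "delta_pos": [0, 0, 0], "twist": 0}, {"grip": 0, "delta_pos": [0, 0, 0], "twist": 0}, {"grip": 0, "delta_pos": [0, 0, 0], "twist": 0}]}}

```text
clock: 9.25
position: [0.4653, -0.1863, 0.0615]
ee_rot: [0.707, -0.031, 0.706, 0.03]
contact_force: [0.2, -0.3, -0.4]
width: -0.0002
```

Request:
{"method": "step_arm", "body": {"increments": [{"grip": 0, "delta_pos": [0, 0, -0.001], "twist": 0}, {"grip": 0, "delta_pos": [0, 0, -0.001], "twist": 0}, {"grip": 0, "delta_pos": [0, 0, -0.001], "twist": 0}, {"grip": 0, "delta_pos": [0, 0, -0.001], "twist": 0}, {"grip": 0, "delta_pos": [0, 0, 0], "twist": 0}, {"grip": 0, "delta_pos": [0, 0, 0], "twist": 0}]}}

```text
clock: 9.75
position: [0.4636, -0.1857, 0.0564]
ee_rot: [0.707, -0.03, 0.706, 0.03]
contact_force: [-0.7, -0.3, 0.4]
width: -0.0
```

Request:
{"method": "step_arm", "body": {"increments": [{"grip": 0, "delta_pos": [0, -0.001, -0.001], "twist": 0}, {"grip": 0, "delta_pos": [0, 0, -0.001], "twist": 0}, {"grip": 0, "delta_pos": [0, 0, 0], "twist": 0}, {"grip": 0, "delta_pos": [0, 0, 0], "twist": 0}]}}

```text
clock: 10.08
position: [0.4636, -0.1866, 0.0542]
ee_rot: [0.706, -0.03, 0.707, 0.03]
contact_force: [-0.8, 0.2, -0.1]
width: -0.0001
```

Request:
{"method": "step_arm", "body": {"increments": [{"grip": 0, "delta_pos": [0, 0, -0.001], "twist": 0}, {"grip": 0, "delta_pos": [0, 0, 0], "twist": 0}, {"grip": 0, "delta_pos": [0, 0, 0], "twist": 0}]}}

```text
clock: 10.33
position: [0.4636, -0.1866, 0.0532]
ee_rot: [0.706, -0.03, 0.707, 0.03]
contact_force: [-0.0, 0.2, -0.6]
width: 0.0001
```

Request:
{"method": "step_arm", "body": {"increments": [{"grip": 0, "delta_pos": [0, 0, -0.001], "twist": 0}, {"grip": 0, "delta_pos": [0, 0, 0], "twist": 0}, {"grip": 0, "delta_pos": [0, 0, 0], "twist": 0}]}}

```text
clock: 10.58
position: [0.4638, -0.1867, 0.0527]
ee_rot: [0.707, -0.03, 0.706, 0.03]
contact_force: [-0.6, 0.1, 3.8]
width: -0.0001
```

Contact at z≈0.0528, 3.8 N.

Request:
{"method": "step_arm", "body": {"increments": [{"grip": 0, "delta_pos": [0, 0, -0.0003], "twist": 0}, {"grip": 0, "delta_pos": [0, 0, 0], "twist": 0}, {"grip": 0, "delta_pos": [0, 0, 0], "twist": 0}]}}

```text
clock: 10.83
position: [0.4638, -0.1868, 0.0526]
ee_rot: [0.707, -0.03, 0.706, 0.03]
contact_force: [-1.9, 0.7, 5.8]
width: -0.0001
```

Request:
{"method": "step_arm", "body": {"increments": [{"grip": 0, "delta_pos": [0.002, 0.0002, 0], "twist": 0}, {"grip": 0, "delta_pos": [0.002, 0.0002, 0], "twist": 0}, {"grip": 0, "delta_pos": [0.002, 0.0002, 0], "twist": 0}]}}

```text
clock: 11.08
position: [0.4694, -0.1863, 0.0527]
ee_rot: [0.706, -0.03, 0.707, 0.03]
contact_force: [-1.8, 0.6, 7.0]
width: -0.0
```

Rolling with about 2 N tangential force. Continuing the stroke with slightly less press.

Request:
{"method": "step_arm", "body": {"increments": [{"grip": 0, "delta_pos": [0.002, 0.0002, 0.0001], "twist": 0}, {"grip": 0, "delta_pos": [0.002, 0.0002, 0], "twist": 0}, {"grip": 0, "delta_pos": [0.002, 0.0002, 0], "twist": 0}, {"grip": 0, "delta_pos": [0.002, 0.0002, 0], "twist": 0}, {"grip": 0, "delta_pos": [0.002, 0.0002, 0], "twist": 0}]}}

```text
clock: 11.5
position: [0.4794, -0.1854, 0.0527]
ee_rot: [0.706, -0.031, 0.707, 0.03]
contact_force: [-1.4, 0.1, 6.3]
width: -0.0002
```

Request:
{"method": "step_arm", "body": {"increments": [{"grip": 0, "delta_pos": [0, 0, 0.006], "twist": 0}, {"grip": 0, "delta_pos": [-0.009, -0.0008, 0], "twist": 0}, {"grip": 0, "delta_pos": [-0.0085, -0.0007, 0], "twist": 0}, {"grip": 0, "delta_pos": [0, 0, 0], "twist": 0}, {"grip": 0, "delta_pos": [0, 0, -0.005], "twist": 0}, {"grip": 0, "delta_pos": [0, 0, 0], "twist": 0}, {"grip": 0, "delta_pos": [0, 0, 0], "twist": 0}]}}

```text
clock: 12.08
position: [0.4619, -0.1866, 0.0528]
ee_rot: [0.706, -0.03, 0.707, 0.03]
contact_force: [0.1, 0.2, -0.7]
width: 0.0001
```

Request:
{"method": "step_arm", "body": {"increments": [{"grip": 0, "delta_pos": [0, 0, -0.0009], "twist": 0}, {"grip": 0, "delta_pos": [0, 0, 0], "twist": 0}, {"grip": 0, "delta_pos": [0, 0, 0], "twist": 0}]}}

```text
clock: 12.33
position: [0.4621, -0.1866, 0.0525]
ee_rot: [0.706, -0.03, 0.707, 0.03]
contact_force: [-1.1, -0.1, 5.0]
width: 0.0003
```

Request:
{"method": "step_arm", "body": {"increments": [{"grip": 0, "delta_pos": [0.002, 0.0002, 0], "twist": 0}, {"grip": 0, "delta_pos": [0.002, 0.0002, 0], "twist": 0}, {"grip": 0, "delta_pos": [0.002, 0.0002, 0], "twist": 0}]}}

```text
clock: 12.58
position: [0.4681, -0.1861, 0.0527]
ee_rot: [0.706, -0.03, 0.707, 0.03]
contact_force: [-2.5, -0.4, 6.3]
width: -0.0
```

Request:
{"method": "step_arm", "body": {"increments": [{"grip": 0, "delta_pos": [0.002, 0.0002, 0], "twist": 0}, {"grip": 0, "delta_pos": [0.002, 0.0002, 0], "twist": 0}, {"grip": 0, "delta_pos": [0.002, 0.0002, 0], "twist": 0}, {"grip": 0, "delta_pos": [0.002, 0.0002, 0], "twist": 0}, {"grip": 0, "delta_pos": [0.002, 0.0002, 0], "twist": 0}, {"grip": 0, "delta_pos": [0.002, 0.0002, 0], "twist": 0}]}}

```text
clock: 13.08
position: [0.4802, -0.185, 0.0526]
ee_rot: [0.706, -0.031, 0.707, 0.03]
contact_force: [-1.9, -0.9, 5.4]
width: 0.0001
```

Request:
{"method": "step_arm", "body": {"increments": [{"grip": 0, "delta_pos": [0, 0, 0.006], "twist": 0}, {"grip": 0, "delta_pos": [-0.009, -0.0008, 0], "twist": 0}, {"grip": 0, "delta_pos": [-0.009, -0.0008, 0], "twist": 0}, {"grip": 0, "delta_pos": [0, 0, 0], "twist": 0}, {"grip": 0, "delta_pos": [0, 0, -0.005], "twist": 0}, {"grip": 0, "delta_pos": [0, 0, -0.001], "twist": 0}, {"grip": 0, "delta_pos": [0, 0, 0], "twist": 0}, {"grip": 0, "delta_pos": [0, 0, 0], "twist": 0}]}}

```text
clock: 13.75
position: [0.4618, -0.1865, 0.0525]
ee_rot: [0.706, -0.03, 0.707, 0.03]
contact_force: [-2.1, -0.6, 6.1]
width: 0.0004
```

Request:
{"method": "step_arm", "body": {"increments": [{"grip": 0, "delta_pos": [0.002, 0.0002, 0], "twist": 0}, {"grip": 0, "delta_pos": [0.002, 0.0002, 0], "twist": 0}, {"grip": 0, "delta_pos": [0.002, 0.0002, 0], "twist": 0}]}}

```text
clock: 14.0
position: [0.468, -0.1859, 0.0527]
ee_rot: [0.706, -0.03, 0.707, 0.03]
contact_force: [-1.9, 0.6, 6.5]
width: -0.0
```

Request:
{"method": "step_arm", "body": {"increments": [{"grip": 0, "delta_pos": [0.002, 0.0002, 0], "twist": 0}, {"grip": 0, "delta_pos": [0.002, 0.0002, 0], "twist": 0}, {"grip": 0, "delta_pos": [0.002, 0.0002, 0], "twist": 0}]}}

```text
clock: 14.25
position: [0.474, -0.1854, 0.0527]
ee_rot: [0.706, -0.03, 0.707, 0.03]
contact_force: [-2.6, -0.3, 8.2]
width: -0.0
```

Request:
{"method": "step_arm", "body": {"increments": [{"grip": 0, "delta_pos": [0.002, 0.0002, 0], "twist": 0}, {"grip": 0, "delta_pos": [0.002, 0.0002, 0], "twist": 0}, {"grip": 0, "delta_pos": [0.002, 0.0002, 0], "twist": 0}]}}

```text
clock: 14.5
position: [0.4799, -0.1849, 0.0526]
ee_rot: [0.706, -0.03, 0.707, 0.03]
contact_force: [-2.3, -0.9, 6.2]
width: -0.0003
```

Request:
{"method": "step_arm", "body": {"increments": [{"grip": 0, "delta_pos": [0, 0, 0.006], "twist": 0}, {"grip": 0, "delta_pos": [-0.009, -0.0008, 0], "twist": 0}, {"grip": 0, "delta_pos": [-0.009, -0.0008, 0], "twist": 0}, {"grip": 0, "delta_pos": [0, 0, 0], "twist": 0}, {"grip": 0, "delta_pos": [0, 0, -0.005], "twist": 0}, {"grip": 0, "delta_pos": [0, 0, -0.001], "twist": 0}, {"grip": 0, "delta_pos": [0, 0, 0], "twist": 0}, {"grip": 0, "delta_pos": [0, 0, 0], "twist": 0}]}}

```text
clock: 15.17
position: [0.4618, -0.1863, 0.0525]
ee_rot: [0.706, -0.03, 0.707, 0.03]
contact_force: [-2.6, 0.6, 6.6]
width: 0.0003
```

Request:
{"method": "step_arm", "body": {"increments": [{"grip": 0, "delta_pos": [0.002, 0.0002, 0], "twist": 0}, {"grip": 0, "delta_pos": [0.002, 0.0002, 0], "twist": 0}]}}

```text
clock: 15.33
position: [0.4656, -0.186, 0.0527]
ee_rot: [0.706, -0.03, 0.707, 0.03]
contact_force: [-2.5, -0.7, 8.9]
width: -0.0
```

Request:
{"method": "step_arm", "body": {"increments": [{"grip": 0, "delta_pos": [0, 0, 0.0003], "twist": 0}, {"grip": 0, "delta_pos": [0.001, 0.0001, 0], "twist": 0}, {"grip": 0, "delta_pos": [0.001, 0.0001, 0], "twist": 0}]}}

```text
clock: 15.58
position: [0.4678, -0.1858, 0.0527]
ee_rot: [0.706, -0.03, 0.707, 0.03]
contact_force: [-3.0, -1.5, 6.8]
width: -0.0001
```

Request:
{"method": "step_arm", "body": {"increments": [{"grip": 0, "delta_pos": [0.001, 0.0001, 0], "twist": 0}, {"grip": 0, "delta_pos": [0.001, 0.0001, 0], "twist": 0}]}}

```text
clock: 15.75
position: [0.4697, -0.1856, 0.0527]
ee_rot: [0.706, -0.03, 0.707, 0.03]
contact_force: [-3.2, -0.5, 6.3]
width: -0.0001
```

Request:
{"method": "step_arm", "body": {"increments": [{"grip": 0, "delta_pos": [0.001, 0.0001, 0], "twist": 0}, {"grip": 0, "delta_pos": [0.001, 0.0001, 0], "twist": 0}]}}

```text
clock: 15.92
position: [0.4709, -0.1854, 0.0527]
ee_rot: [0.705, -0.031, 0.707, 0.03]
contact_force: [-5.1, -1.8, 8.3]
width: -0.0003
```

Request:
{"method": "step_arm", "body": {"increments": [{"grip": 0, "delta_pos": [0, 0, 0.0002], "twist": 0}, {"grip": 0, "delta_pos": [0.0005, 0, 0], "twist": 0}]}}

```text
clock: 16.08
position: [0.4712, -0.1853, 0.0527]
ee_rot: [0.705, -0.03, 0.708, 0.03]
contact_force: [-5.4, -1.3, 7.5]
width: 0.0
```

Request:
{"method": "step_arm", "body": {"increments": [{"grip": 0, "delta_pos": [0.0005, 0, 0], "twist": 0}, {"grip": 0, "delta_pos": [0.0005, 0, 0], "twist": 0}]}}

```text
clock: 16.25
position: [0.4715, -0.1853, 0.0527]
ee_rot: [0.705, -0.031, 0.708, 0.031]
contact_force: [-7.0, -1.8, 9.1]
width: 0.0002
```

The wheel has stalled: 7 N tangential and barely advancing, so about 15 N of squeeze. Lifting straight off.

Request:
{"method": "step_arm", "body": {"increments": [{"grip": 0, "delta_pos": [-0.0008, 0, 0.0008], "twist": 0}, {"grip": 0, "delta_pos": [0, 0, 0.004], "twist": 0}, {"grip": 0, "delta_pos": [0, 0, 0.03], "twist": 0}, {"grip": 0, "delta_pos": [0, 0, 0.03], "twist": 0}, {"grip": 0, "delta_pos": [-0.02, 0, 0.03], "twist": 0}, {"grip": 0, "delta_pos": [-0.03, 0, 0.02], "twist": 0}, {"grip": 0, "delta_pos": [-0.03, 0, 0], "twist": 0}, {"grip": 0, "delta_pos": [0, 0, 0], "twist": 0}, {"grip": 0, "delta_pos": [0, 0, 0], "twist": 0}]}}

```text
clock: 17.0
position: [0.3922, -0.1849, 0.1679]
ee_rot: [0.707, -0.03, 0.706, 0.03]
contact_force: [0.5, -0.6, 1.0]
width: -0.0001
```

```bash
python3 - <<'E'
from h import *
s=manip.get_state();print(s['clock'],s['position'],s['contact_force'])
d=cam('scene');a=cv2.resize(d['img'][170:370,200:400],None,fx=2,fy=2,interpolation=cv2.INTER_CUBIC)
d=cam('wrist');b=cv2.resize(d['img'],(400,300))
o=np.zeros((400,800,3),np.uint8);o[:,:400]=a;o[:300,400:]=b
cv2.imwrite('pics/p7.png',o)
E
```

```text
17.0 [ 0.39220094 -0.18492856  0.16792885] [ 0.5312721  -0.56733802  1.0446254 ]
```

View pics/p7.png

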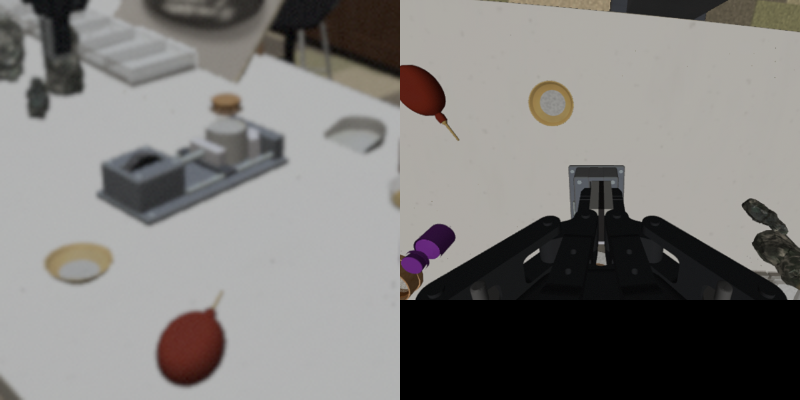

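The jaw is against the jar, which stands upright in the V. Bystanders are in place, and the arm is clear. Total rim travel of about 62 mm matches the 20 mm of jaw travel needed. Handing in.

```bash
python3 -c "
from rig import manip
print(manip.sign_off())"
```

```text
the job is handed in; nothing more can be done
None
```

The jar by the blower is standing in the clamp, held between the jaw and the V-jaw, and I handed the job in at about 17 s. No verdict is reported back.

- **Placing:** I gripped the jar at 30 N, set it down about 1 mm from my estimate of the nest, and let go. The picture afterwards showed it upright between the jaws.
- **Clamping:** I rolled the wheel in four strokes, mostly at 5–7 N. The wheel's top sat about 9 mm proud of the cover. Total rim travel was about 62 mm, which matches the 20 mm of jaw travel needed.
- **Stall:** The rim force rose from about 2 N to 7 N while the wheel hardly moved. That is roughly 15 N on the glass by the given ratio, so I lifted off.
- **Last checks:** The last picture shows the jaw against the upright jar, the blower and brass dish where they were, and the arm clear. The glass dish was only partly in view.

**Press above target:** The press read above the asked 5–7 N four times, 8.2 to 9.1 N, with noise of about 1 N. The highest was at the stall; all stayed under the 15 N limit.

**Not measured:** I inferred the jaw's holding force from the stall. I did not roll the wheel again to test it.

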